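# Stack the empty tote on the loaded one

## Robot

A 6-joint arm with a two-finger parallel gripper is mounted at the origin on the work surface. World frame = base frame: x ahead of the robot, y to its left, z up, the work surface at z = 0. Lengths are in m, angles in degrees, forces in N, time in s.
With the tool pointing down it reaches from about 0.35 to 0.875 m from the base axis. Payload 4.2 kg.
Tool frame: the origin (TCP) lies at the very end of the fingers, on their centre line; the grasp point (between the pads) lies 19 mm behind it; z points along the fingers, y is the direction in which the jaws open and shut (so a half turn about z gives the same grasp; the last joint's range is limited). The gripper opens to 87 mm and grips with 3 to 60 N. Pads are 19 mm wide; open, the fingers measure 117 mm over their backs; the gripper's body (75 mm by 190 mm) begins 51 mm behind the grasp point.
Start: joints at [-57.662, 22.042, 0.453, 0, -68.411, -14.817], TCP at [0.188, -0.596, 0.223] pointing down, gripper open.
Joint ranges: [-179.83, 179.83], [-69.29, 118.12], [-61.27, 80.66], [-181.25, 117.63], [-171.15, -9.14], [-177.46, 177.46]. Speed limits (degrees/s): [159.86, 159.86, 180, 180, 180, 180].

## Interface

Orientations are given as a 3x3 rotation matrix whose columns are the frame's x, y, z axes.
In Python, from workcell import readout, grab_frame, get_calibration, job, look_for gives the robot as it stands.
- The arm moves only by the tool step_arm, never from a script. Its argument "targets" is text: rows parted by semicolons, each of 6 numbers parted by spaces: the shift along the world's x, y, z in m, then the turn, a rotation vector about the world's x, y, z in rad. A call has 1 to 12 rows; each row is the pose to reach, as a shift and turn from the pose commanded when the call began; what a row does not reach only later rows make up. A row lasts 1/10 s, in which the tool goes at most 50 mm and 8.59 degrees, less where a joint would pass 70% of its speed; a pose out of reach is approached as far as the arm can. A call with a gripper value outside its range is refused whole. "claw" is the opening in per cent of the stroke, from 0 (shut) to 100 (fully open), set as the call begins (left out, the last holds). The fingers move at their own pace and stop on an object; "grip_force" is the grip in N (left out, the last holds). Time passes only in rows, so rows that repeat a pose let the fingers close. It gives the time, the measured TCP pose, the force and the opening at its end, in the units of the state.
- readout.get_obs(): the state, without advancing time (a new reading comes with each control period).
- grab_frame(name): name is "scene" or "top"; returns the picture (400x640x3 uint8, red, green, blue); there is no depth.
- get_calibration(name): a dict with "mtx" (3x3 intrinsics, pixels), "origin" and "orientation" of the camera in the world. Camera axes: x right, y up, looking along -z (the intrinsics and any distortion apply to the point x, -y, -z); pixel columns grow to the right and rows downward; lengths in m; the calibration is good to about 2 mm. A picture is of the moment at which its call begins. get_calibration takes no time and is no camera call.
- job.finish_job(): hands the job in, once; it reports no verdict.
Trained networks look in the newest picture that a camera, given by its name, has taken for a name from the list of things; names that differ only in an ending like _2 or _b are one class to them, and where a whole thing is asked for, a point or a joint stands for the part that bears it (a point fixed in the world has none). Each returns a list of dicts, best first, with "p" (0 to 1); they miss things now and then, are a little off and sometimes report something else, mostly with a low value. They report only what shows in the picture. A call takes as long as a camera call. They do not tell look-alikes from the thing itself.
- look_for(label, camera): "extent" ([left, top, right, bottom] in pixels, round what is visible of it).
The state is a dict: "clock": time; "joint_pos": joint angles; "dq": joint speeds; "joint_torque": joint torques, N m; "tool_pos": TCP position; "ee_rot": TCP orientation; "contact_force": force on the tool from outside, world axes, zero at the start; "ft_torque": the same for the moment, N m; "opening": finger opening in m.
Only numpy, scipy, OpenCV 4.12 (cv2) and the standard library are available. Lean on these libraries where they do the work, as an engineer would, in place of code of your own. Each camera call takes 0.05 s, during which the arm holds its last target.

## Task

Stack the empty stack-nest tote (narrow, with two cross ridges inside) on its twin, the tote that holds the brass bushes and screws, so that it stands level on the ridges and clear of the parts. Set the same way round it would drop inside and nest, so turn it half a turn: its notched end must come over the loaded tote's plain end. Set it down gently, squarely above the loaded tote, without pushing that tote out of its place.

Things in the scene. Friction and masses are not known exactly. Their poses are not given: they have to be found in the camera images.
- tote: Empty grey tote, 174 (x) x 66 (y) x 60 mm, 0.16 kg; origin: centre of underside, z up. Upright rim lip, heights 40-60 mm: pinch across the 66 mm at mid-length. Walls taper to a 146 x 40 mm bottom. Notch 34 mm wide in the rim of its -x end; +x end plain. Two hollow cross ridges (x = 54, -28 mm; 58 high, open below). Starts with its notch pointing as the loaded tote's does, within 40 deg.
- loaded: Tote of the same moulding, size and axes (notch at -x) holding brass bushes and screws, 29 mm high; 0.9 kg, loose on the bench. A tote set on it half a turn round, centre over centre, rests on its ridges with its underside 58 mm above this origin, 2 mm below this one's rim, with 8 mm of side play. The same way round it sinks about 28 mm deeper, on to the parts.
- notch (a point): The middle of the notched end of the empty tote, at rim height: 85 mm from its centre towards -x, 60 mm above its underside.
Not all that is in view belongs to the job. Leave any green look-alike of the tote alone.

How it is judged:
By the outcome, as a careful person would: the job done as asked, in the order asked, and still so for the second after the job is handed in, with the robot touching nothing.
It also fails if it takes over 40 s, if anything falls off the work surface, if the arm or the gripper's body presses on something with over 40 N, if the wrist force passes 120 N, or if a joint passes its speed limit or range.

## Working session

There is one attempt and no reset: what is moved stays moved. The work goes in short steps, Python scripts to look and compute and a tool call to move; the robot and the scene stay as the last step left them, time stands still between calls to the robot, and variables do not carry over. Pictures are saved under pics/ and viewed, and the job is handed in when it is done.

Besides the shell and the picture viewer there is one more tool, called as name(argument=value, ...), one argument or row to a line, values as JSON. step_arm: Moves the arm, as the interface text tells. Its arguments: {"type":"object","properties":{"targets":{"type":"string"},"claw":{"type":"number"},"grip_force":{"type":"number"}},"required":["targets"]}

```bash
mkdir -p pics
python3 - <<'E'
from workcell import *
import cv2
for n in("scene","top"):
    f=grab_frame(n); cv2.imwrite(f"pics/{n}0.png",f[:,:,::-1])
    c=get_calibration(n); print(n,c)
    for l in("tote","loaded"): print(l,look_for(l,n))
o=readout.get_obs();print(o)
E
```

```text
scene {'mtx': array([[496.95757609,   0.        , 318.79897303],
       [  0.        , 496.95757609, 192.94253606],
       [  0.        ,   0.        ,   1.        ]]), 'origin': array([0.94196243, 0.8177686 , 1.07081619]), 'orientation': array([[-0.81252429, -0.46659842,  0.34941407],
       [ 0.58290987, -0.64571786,  0.49321853],
       [-0.00451208,  0.60442895,  0.79664627]])}
tote [{'extent': [421.0, 289.6, 512.8, 359.0], 'p': 0.89}, {'extent': [273.8, 191.4, 346.5, 253.8], 'p': 0.87}, {'extent': [364.0, 198.8, 438.7, 229.8], 'p': 0.77}]
loaded [{'extent': [211.5, 103.0, 269.5, 153.6], 'p': 0.83}]
top {'mtx': array([[363.59242969,   0.        , 321.79058119],
       [  0.        , 363.59242969, 190.49469809],
       [  0.        ,   0.        ,   1.        ]]), 'origin': array([0.38124474, 0.21078776, 1.02261736]), 'orientation': array([[ 0.01163579,  0.9902785 , -0.1386113 ],
       [-0.99955631,  0.01532019,  0.02554356],
       [ 0.02741879,  0.13825258,  0.99001739]])}
tote [{'extent': [226.0, 210.1, 281.7, 279.6], 'p': 0.94}, {'extent': [282.2, 140.1, 315.8, 205.9], 'p': 0
[... 208 characters left out ...]
76169658e-03,
       -6.84133062e+01, -1.48154368e+01]), 'dq': array([-0.02700952, -0.2193781 ,  0.14655173,  0.00963342, -0.0597251 ,
       -0.0595573 ]), 'joint_torque': array([ 2.00220829e-04, -3.90041399e+01,  1.87245011e+01,  4.21568021e+00,
        1.29781364e-02, -1.32482951e-04]), 'tool_pos': array([ 0.18809925, -0.59580211,  0.22217703]), 'ee_rot': array([[-9.53620631e-01, -3.01010964e-01, -3.04058231e-04],
       [-3.01011108e-01,  9.53620365e-01,  7.15789575e-04],
       [ 7.44956110e-05,  7.74116611e-04, -9.99999698e-01]]), 'contact_force': array([ 0.11054903,  0.79771697, -1.08279308]), 'ft_torque': array([-0.02289648, -0.04968951, -0.02197879]), 'opening': 0.08710058456581384}
```

View pics/scene0.png

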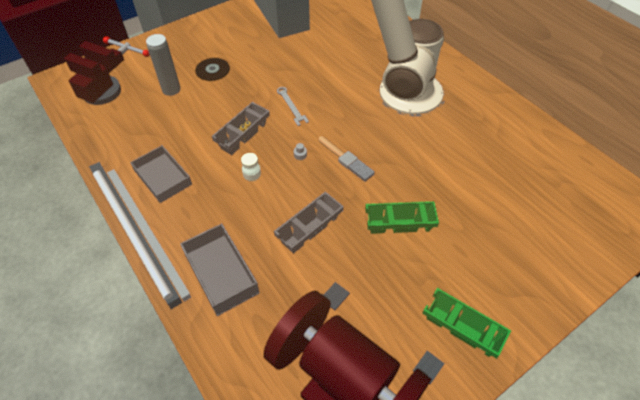

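View pics/top0.png

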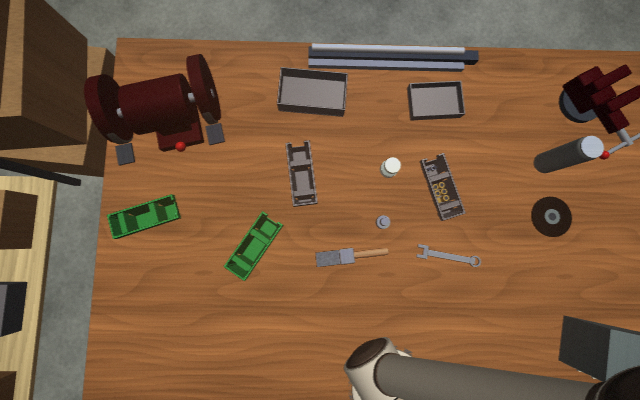

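The candidates in the top picture are:
- Grey ridged tote at (301,173).
- Green look-alikes at (254,245) and (143,216).
- Plain grey trays at (312,91) and (436,100).
- The loaded tote at (442,187), which holds brass parts.

By the description I choose the grey one at (301,173), and I'll check it in close crops.

Run:
```python
import cv2,numpy as np
t=cv2.imread("pics/top0.png");s=cv2.imread("pics/scene0.png")
def c(im,x,y,w,h,k): return cv2.resize(im[y:y+h,x:x+w],None,fx=k,fy=k,interpolation=cv2.INTER_CUBIC)
a=np.hstack([c(t,270,130,70,85,7)[:300*2],c(t,410,145,40+30,85,7)])[:,:]
cv2.imwrite("pics/ctop.png",cv2.resize(a,(800,int(a.shape[0]*800/a.shape[1])))[:600])
b=np.vstack([c(s,270,185,80,70,4),c(s,205,97,80,60,4)])
cv2.imwrite("pics/cscene.png",b)
b=np.hstack([c(s,270,185,80,70,5),c(s,205,92,80,70,5)])
cv2.imwrite("pics/cscene.png",b)
```

```text
(no output)
```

View pics/ctop.png

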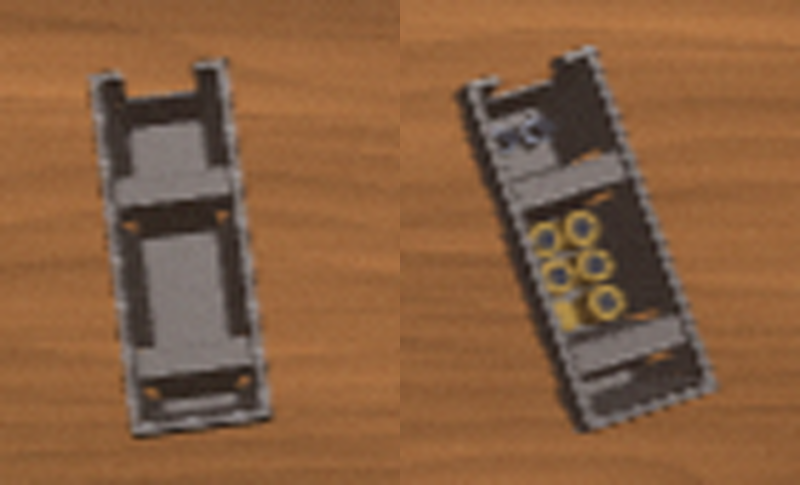

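View pics/cscene.png

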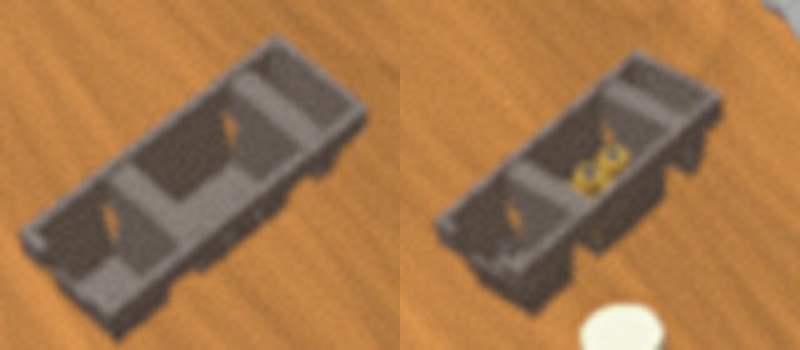

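Both crops show the notch at the image-top end (world +x side), so the grey tote at (301,173) is the right one. I'll fit poses from the rim corners in both views.

```bash
cat > h.py <<'E'
import numpy as np,cv2
from workcell import *
from scipy.optimize import least_squares
def proj(n,P):
    c=get_calibration(n); p=(np.asarray(P,float)-c["origin"])@c["orientation"]
    p=p*[1,-1,-1]; q=p@np.asarray(c["mtx"]).T
    return q[:,:2]/q[:,2:]
def rim(x,y,a,z=.06):
    # order: notch +y, notch -y, plain -y, plain +y (local)
    L=np.array([[-.087,.033],[-.087,-.033],[.087,-.033],[.087,.033]])
    R=np.array([[np.cos(a),-np.sin(a)],[np.sin(a),np.cos(a)]])
    return np.c_[L@R.T+[x,y],np.full(4,z)]
def fit(obs,x0,z=.06,cams=None):
    def f(v):
        r=rim(*v,z=z); return np.concatenate([((proj(n,r)-o)).ravel() for n,o in obs.items()])
    s=least_squares(f,x0,loss="soft_l1"); return s.x,f(s.x)
E
python3 - <<'E'
from h import *
k=800/140
T=lambda x0,y0,p:np.array([x0,y0])+np.array(p)/k-.0
S=lambda x0,y0,p:np.array([x0,y0])+np.array(p)/5
# yaw ~ 180: local +y = world -y = image right (top)
tt=T(270,130,[(227,60),(92,75),(132,435),(270,418)])
tl=T(410,145,[(597-400,47),(465-400,85),(583-400,430),(716-400,385)])
ts=S(270,185,[(20,235),(112,318),(367,103),(275,38)])
sl=S(205,92,[(437-400,225),(517-400,268),(720-400,97),(635-400,52)])
t=cv2.imread("pics/top0.png");s=cv2.imread("pics/scene0.png")
for nm,a,b in(("tote",tt,ts),("loaded",tl,sl)):
    for o in({"top":a},{"scene":b},{"top":a,"scene":b}):
        x,r=fit(o,[.5,.1,3.2]); print(nm,list(o),x[:2].round(4),np.degrees(x[2]).round(2),r.round(1))
    for im,n in((t,"top"),(s,"scene")):
        cv2.polylines(im,[(proj(n,rim(*x))*16).astype(np.int32)],True,(0,255,255),1,cv2.LINE_AA,4)
def c(im,x,y,w,h,k): return cv2.resize(im[y:y+h,x:x+w],None,fx=k,fy=k,interpolation=cv2.INTER_CUBIC)
u=np.vstack([np.hstack([c(t,270,135,80,75,5),c(t,405,145,80,75,5)])[:300+75][:300*1+50],np.hstack([c(s,270,185,80,70,5),c(s,205,92,80,70,5)])])[:700]
cv2.imwrite("pics/fit.png",cv2.resize(u,None,fx=.85,fy=.85))
E
```

```text
tote ['top'] [0.5631 0.241 ] 187.61 [ 0.2 -0.2 -0.3 -0.2 -0.2  0.2  0.3  0.2]
tote ['scene'] [0.5641 0.2434] 189.04 [-0.1 -0.   0.1  0.1  0.1  0.7 -0.2 -1.1]
tote ['top', 'scene'] [0.5634 0.2422] 188.44 [-0.7 -0.5 -1.2 -0.1 -0.2  0.2  0.3 -0.1 -0.3 -0.8 -0.3 -0.5  0.2  0.6
  0.1 -1.4]
loaded ['top'] [ 0.533  -0.1422] 197.32 [-0.4 -0.6  0.  -0.6  0.3  0.3  0.1  1.1]
loaded ['scene'] [ 0.5341 -0.1405] 198.17 [-1.1 -0.4  0.4  1.3  0.3 -0.3  0.1 -0.3]
loaded ['top', 'scene'] [ 0.5334 -0.1418] 197.68 [-0.8 -0.7 -0.3 -0.6  0.4  0.1  0.1  0.8 -1.2 -0.9  0.2  0.8  0.3 -0.4
  0.3 -0.6]
```

View pics/fit.png

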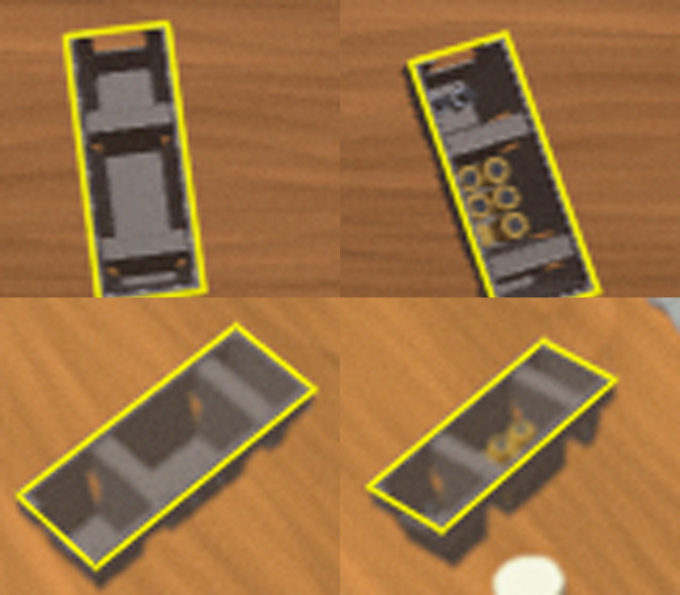

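The poses are:
- **Tote:** about (0.563, 0.242), yaw 188.2°.
- **Loaded tote:** about (0.5335, −0.1415), yaw 197.6°.

I'll grasp with the jaws at 98.2° so that a later turn of +189.4° stays inside joint 6's range.

step_arm(
  targets="0.02 0.045 0 0 0 -0.014; 0.04 0.09 0 0 0 -0.028; 0.06 0.135 0 0 0 -0.042; 0.08 0.18 0 0 0 -0.056; 0.1 0.225 0 0 0 -0.07; 0.12 0.27 0 0 0 -0.084; 0.14 0.315 0 0 0 -0.098; 0.16 0.36 0 0 0 -0.112; 0.18 0.405 0 0 0 -0.126; 0.2 0.45 0 0 0 -0.14; 0.22 0.495 0 0 0 -0.154; 0.24 0.54 0 0 0 -0.162",
  claw=100,
)

```text
clock: 1.5
tool_pos: [0.4286, -0.0539, 0.2231]
ee_rot: [[-0.99, -0.143, 0.001], [-0.143, 0.99, 0.0], [-0.001, 0.0, -1.0]]
contact_force: [0.3, -0.6, 0.3]
opening: 0.0866
```

step_arm(
  targets="0.02 0.043 0 0 0 0; 0.04 0.086 0 0 0 0; 0.06 0.129 0 0 0 0; 0.08 0.172 0 0 0 0; 0.1 0.215 0 0 0 0; 0.12 0.258 0 0 0 0; 0.135 0.298 0 0 0 0; 0.135 0.298 -0.03 0 0 0; 0.135 0.298 -0.06 0 0 0; 0.135 0.298 -0.09 0 0 0; 0.135 0.298 -0.09 0 0 0; 0.135 0.298 -0.09 0 0 0",
)

```text
clock: 2.7
tool_pos: [0.5636, 0.242, 0.133]
ee_rot: [[-0.99, -0.144, 0.0], [-0.144, 0.99, -0.001], [-0.0, -0.001, -1.0]]
contact_force: [0.2, 0.3, 1.3]
opening: 0.0871
```

Run:
```python
from h import *
for n in("scene","top"):
    f=grab_frame(n)[:,:,::-1].copy(); cv2.imwrite(f"pics/{n}1.png",f)
o=readout.get_obs();R=o["ee_rot"];print(o["tool_pos"],np.degrees(np.arctan2(R[1,1],R[0,1])),o["joint_pos"].round(1),R.round(4),o["contact_force"])
s=cv2.imread("pics/scene1.png");t=cv2.imread("pics/top1.png")
u=np.vstack([cv2.resize(s[130:270,220:400],None,fx=4,fy=4)[:300*2],])
cv2.imwrite("pics/c1.png",u)
```

```text
[0.56440219 0.24264231 0.13470948] 98.25833619478367 [  38.4   25.1   -8.2    0.   -56.5 -120.1] [[-0.9896 -0.1436  0.0033]
 [-0.1436  0.9896  0.0018]
 [-0.0036  0.0013 -1.    ]] [ 0.75997239 -0.4105304   0.73176938]
```

View pics/c1.png

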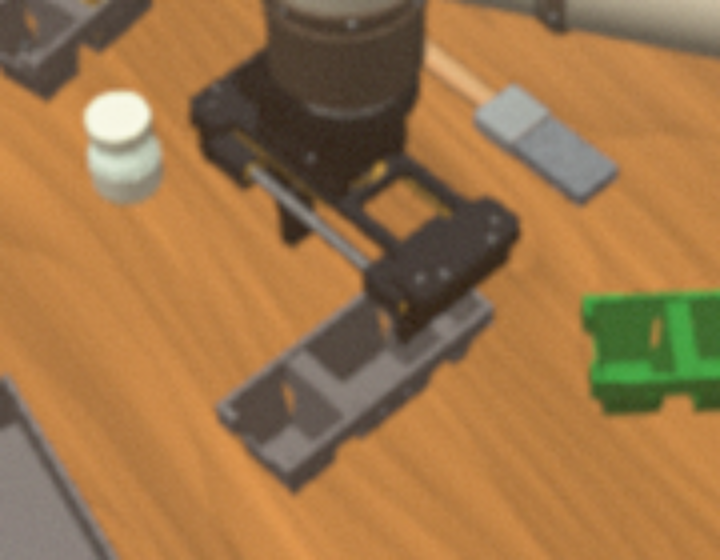

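View pics/top1.png

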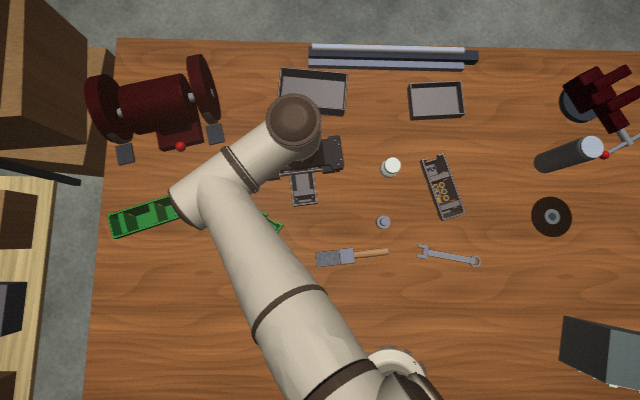

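The tool is centred above the tote with the fingers outside its walls. Next I descend, close and lift.

step_arm(
  targets="0 0 -0.025 0 0 0; 0 0 -0.05 0 0 0; 0 0 -0.07 0 0 0; 0 0 -0.085 0 0 0; 0 0 -0.095 0 0 0; 0 0 -0.102 0 0 0; 0 0 -0.102 0 0 0; 0 0 -0.102 0 0 0",
)

```text
clock: 3.6
tool_pos: [0.5638, 0.2424, 0.0315]
ee_rot: [[-0.99, -0.144, 0.002], [-0.144, 0.99, 0.001], [-0.002, 0.001, -1.0]]
contact_force: [0.8, 1.0, -0.7]
opening: 0.0872
```

step_arm(
  targets="0 0 0 0 0 0; 0 0 0 0 0 0; 0 0 0 0 0 0; 0 0 0 0 0 0; 0 0 0 0 0 0; 0 0 0 0 0 0; 0 0 0 0 0 0; 0 0 0 0 0 0",
  claw=60,
  grip_force=15,
)

```text
clock: 4.4
tool_pos: [0.5633, 0.2422, 0.0309]
ee_rot: [[-0.99, -0.143, 0.0], [-0.143, 0.99, 0.0], [-0.0, 0.0, -1.0]]
contact_force: [-0.9, 0.7, 3.1]
opening: 0.0659
```

step_arm(
  targets="0 0 0.01 0 0 0; 0 0 0.025 0 0 0; 0 0 0.045 0 0 0; 0 0 0.065 0 0 0; 0 0 0.085 0 0 0; 0 0 0.105 0 0 0; 0 0 0.125 0 0 0; 0 0 0.145 0 0 0; 0 0 0.16 0 0 0; 0 0 0.16 0 0 0",
  claw=40,
  grip_force=20,
)

```text
clock: 5.4
tool_pos: [0.5641, 0.2425, 0.193]
ee_rot: [[-0.99, -0.143, 0.004], [-0.143, 0.99, 0.003], [-0.004, 0.002, -1.0]]
contact_force: [-0.8, 0.1, -0.5]
opening: 0.0659
```

Run:
```python
from h import *
for n in("scene","top"):
    f=grab_frame(n)[:,:,::-1].copy(); cv2.imwrite(f"pics/{n}2.png",f)
o=readout.get_obs();print(o["tool_pos"],o["opening"],o["contact_force"])
s=cv2.imread("pics/scene2.png")
cv2.imwrite("pics/c2.png",cv2.resize(s[100:250,200:400],None,fx=4,fy=4))
```

```text
[0.56259965 0.24177445 0.18999187] 0.06535795360942678 [-0.56953452 -0.59169959 -1.13750238]
```

View pics/c2.png

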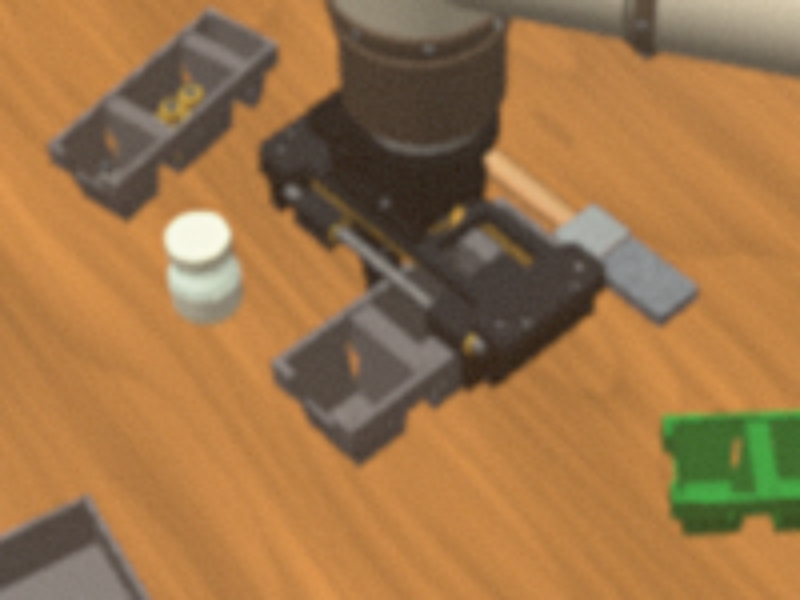

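The tote is held level at about 0.16 m. Now the half turn and transport, in two calls.

step_arm(
  targets="-0.001 -0.010 0 0 0 0.1; -0.002 -0.025 0 0 0 0.24; -0.003 -0.041 0 0 0 0.38; -0.005 -0.057 0 0 0 0.52; -0.006 -0.073 0 0 0 0.66; -0.007 -0.089 0 0 0 0.8; -0.008 -0.105 0 0 0 0.94; -0.01 -0.121 0 0 0 1.08; -0.011 -0.137 0 0 0 1.22; -0.012 -0.153 0 0 0 1.36; -0.013 -0.169 0 0 0 1.5; -0.015 -0.185 0 0 0 1.64",
)

```text
clock: 6.7
tool_pos: [0.5471, 0.0561, 0.1888]
ee_rot: [[0.217, -0.976, -0.003], [-0.976, -0.217, -0.001], [0.0, 0.003, -1.0]]
contact_force: [0.5, 0.1, -1.8]
opening: 0.0659
```

step_arm(
  targets="-0.001 -0.016 0 0 0 0.14; -0.002 -0.033 0 0 0 0.28; -0.004 -0.05 0 0 0 0.42; -0.005 -0.067 0 0 0 0.56; -0.006 -0.084 0 0 0 0.7; -0.008 -0.101 0 0 0 0.84; -0.009 -0.118 0 0 0 0.98; -0.01 -0.135 0 0 0 1.12; -0.012 -0.152 0 0 0 1.26; -0.013 -0.169 0 0 0 1.4; -0.014 -0.185 0 0 0 1.54; -0.015 -0.1985 0 0 0 1.666",
)

```text
clock: 7.9
tool_pos: [0.532, -0.1422, 0.1888]
ee_rot: [[0.951, 0.308, -0.004], [0.308, -0.951, 0.0], [-0.003, -0.001, -1.0]]
contact_force: [-0.7, 0.5, -1.1]
opening: 0.0655
```

step_arm(
  targets="0 0 -0.02 0 0 0; 0 0 -0.04 0 0 0; 0 0 -0.06 0 0 0; 0 0 -0.06 0 0 0; 0 0 -0.06 0 0 0",
)

```text
clock: 8.4
tool_pos: [0.5327, -0.1416, 0.1298]
ee_rot: [[0.953, 0.304, -0.002], [0.304, -0.953, -0.0], [-0.002, -0.0, -1.0]]
contact_force: [0.4, 0.9, -1.1]
opening: 0.0657
```

Run:
```python
from h import *
for n in("scene","top"):
    f=grab_frame(n)[:,:,::-1].copy(); cv2.imwrite(f"pics/{n}3.png",f)
o=readout.get_obs();R=o["ee_rot"];print(o["clock"],o["tool_pos"],np.degrees(np.arctan2(R[1,1],R[0,1]))%360,o["joint_pos"].round(1),o["opening"],o["contact_force"])
s=cv2.imread("pics/scene3.png")
t=cv2.imread("pics/top3.png")
cv2.imwrite("pics/c3.png",cv2.resize(s[60:170,170:320],None,fx=5,fy=5))
cv2.imwrite("pics/d3.png",cv2.resize(t[120:240,370:520],None,fx=5,fy=5))
```

```text
8.5 [ 0.53380392 -0.14153473  0.13132495] 287.67812939369594 [  2.   19.8 -17.2   0.  -52.8 105.7] 0.06555294071623158 [ 0.17422719 -0.10419377 -1.33205261]
```

View pics/c3.png

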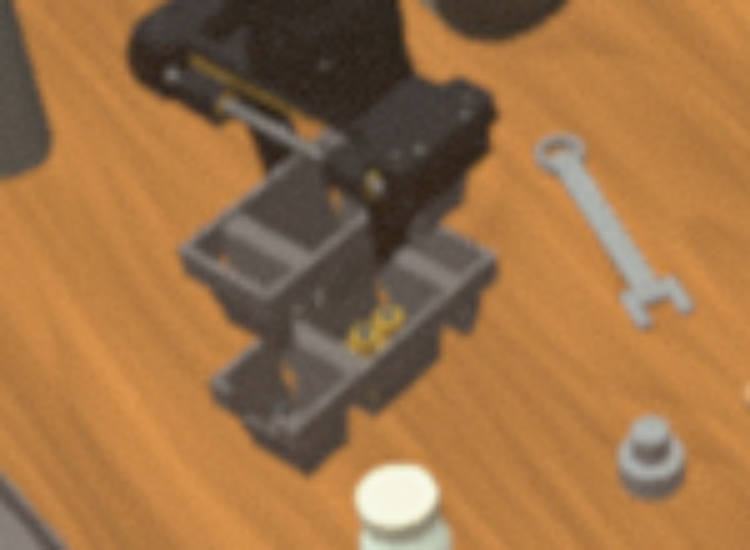

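View pics/d3.png

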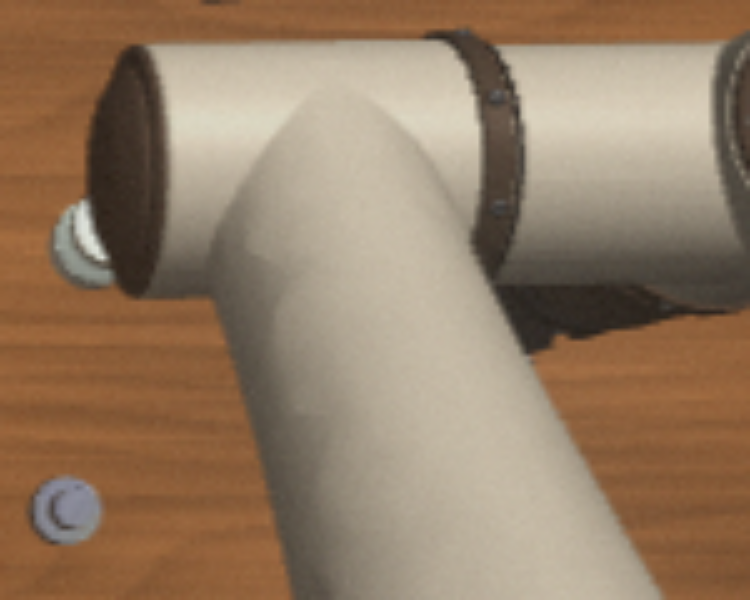

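The notched end now lies over the loaded tote's plain end, with the held tote's plain end at crop (185,250). I'll overlay the predicted rim to check alignment.

Run:
```python
from h import *
s=cv2.imread("pics/scene3.png")
s=cv2.resize(s,None,fx=5,fy=5,interpolation=cv2.INTER_CUBIC)
for p,z in(((.5334,-.1416,np.radians(197.6)),.06),((.5335,-.1415,np.radians(17.7)),.160)):
    q=proj("scene",rim(*p,z=z)); print(q.round(1))
    cv2.polylines(s,[((q+.5)*5*16-8).astype(np.int32)],True,(0,255,255),1,cv2.LINE_AA,4)
cv2.imwrite("pics/o3.png",s[300:850,850:1600])
```

```text
[[211.2 136.1]
 [228.5 146.5]
 [269.4 111. ]
 [252.4 101.8]]
[[266.3  84.4]
 [248.4  75.1]
 [204.5 109.8]
 [222.8 120.3]]
```

View pics/o3.png

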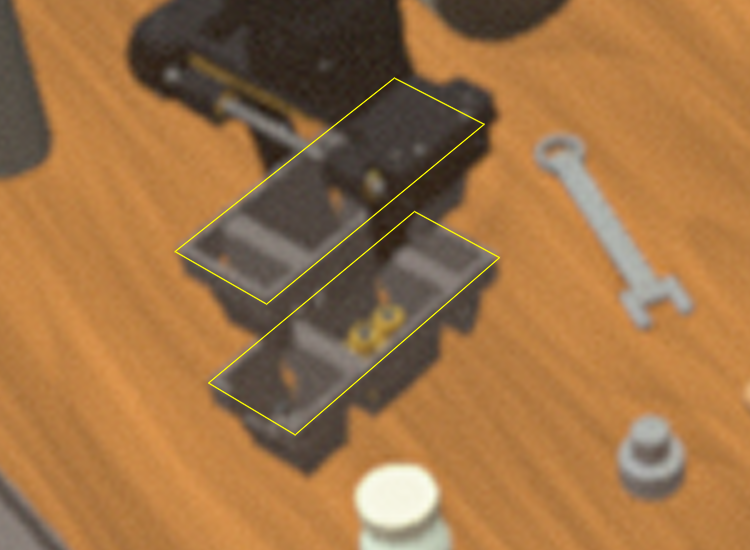

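The overlay agrees to within about 1 px; the held tote is perhaps 1–2 mm short in +x. I'll correct by 1 mm and lower gently.

step_arm(
  targets="0.001 0 -0.008 0 0 0; 0.001 0 -0.018 0 0 0; 0.001 0 -0.026 0 0 0; 0.001 0 -0.032 0 0 0; 0.001 0 -0.035 0 0 0; 0.001 0 -0.037 0 0 0; 0.001 0 -0.038 0 0 0; 0.001 0 -0.038 0 0 0; 0.001 0 -0.038 0 0 0",
)

```text
clock: 9.4
tool_pos: [0.5344, -0.1415, 0.0928]
ee_rot: [[0.953, 0.303, 0.001], [0.303, -0.953, -0.0], [0.001, 0.0, -1.0]]
contact_force: [-0.7, -0.2, -1.1]
opening: 0.0659
```

step_arm(
  targets="0 0 -0.0005 0 0 0; 0 0 -0.001 0 0 0; 0 0 -0.0015 0 0 0; 0 0 -0.002 0 0 0; 0 0 -0.002 0 0 0; 0 0 -0.002 0 0 0",
)

```text
clock: 10.0
tool_pos: [0.5342, -0.1415, 0.0905]
ee_rot: [[0.953, 0.303, -0.0], [0.303, -0.953, -0.0], [-0.0, 0.0, -1.0]]
contact_force: [0.0, -0.1, -1.4]
opening: 0.066
```

Run:
```python
from h import *
f=grab_frame("scene")[:,:,::-1].copy(); cv2.imwrite("pics/scene4.png",f)
o=readout.get_obs();print(o["clock"],o["tool_pos"],o["contact_force"],o["ft_torque"])
cv2.imwrite("pics/c4.png",cv2.resize(f[60:170,170:320],None,fx=5,fy=5))
```

```text
10.05 [ 0.53419591 -0.1414742   0.09056331] [ 0.53052472  0.01770759 -1.62247955] [-0.14240579  0.12015366 -0.03363275]
```

View pics/c4.png

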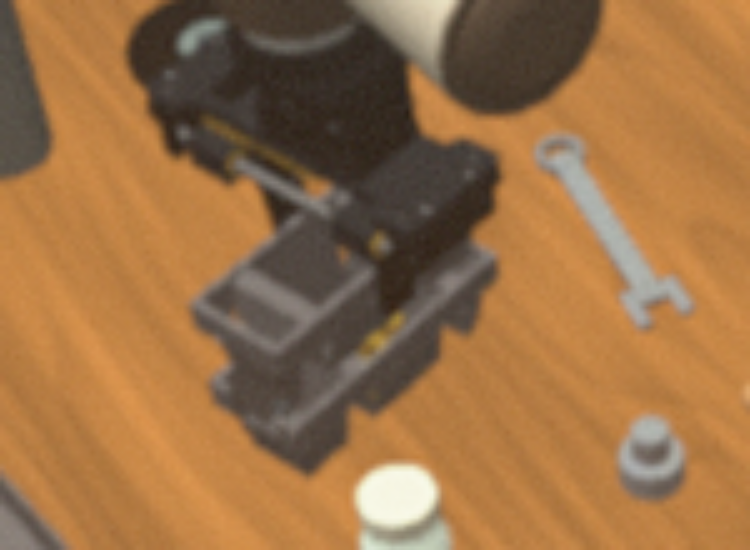

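The tote is well centred, hovering about 1.5 mm above the ridges. I'll keep lowering in small steps until I feel contact.

step_arm(
  targets="0 0 -0.0005 0 0 0; 0 0 -0.001 0 0 0; 0 0 -0.001 0 0 0; 0 0 -0.001 0 0 0",
)

```text
clock: 10.45
tool_pos: [0.5342, -0.1415, 0.0896]
ee_rot: [[0.953, 0.303, 0.0], [0.303, -0.953, -0.0], [0.0, 0.0, -1.0]]
contact_force: [-0.6, -0.3, -2.0]
opening: 0.066
```

step_arm(
  targets="0 0 -0.0005 0 0 0; 0 0 -0.001 0 0 0; 0 0 -0.001 0 0 0; 0 0 -0.001 0 0 0",
)

```text
clock: 10.85
tool_pos: [0.5343, -0.1415, 0.0889]
ee_rot: [[0.953, 0.303, 0.0], [0.303, -0.953, -0.0], [0.0, 0.0, -1.0]]
contact_force: [-1.0, -0.1, 2.8]
opening: 0.066
```

Contact force has risen from −2 to +2.8 N at z = 0.089, exactly as predicted. I'll open gradually, then withdraw straight up.

step_arm(
  targets="0 0 0 0 0 0; 0 0 0 0 0 0; 0 0 0 0 0 0",
  claw=80,
)

```text
clock: 11.15
tool_pos: [0.5343, -0.1415, 0.0885]
ee_rot: [[0.953, 0.303, 0.0], [0.303, -0.953, -0.0], [0.0, 0.0, -1.0]]
contact_force: [-0.3, 0.7, -0.2]
opening: 0.069
```

step_arm(
  targets="0 0 0 0 0 0; 0 0 0 0 0 0; 0 0 0 0 0 0; 0 0 0 0 0 0; 0 0 0 0 0 0",
  claw=100,
)

```text
clock: 11.65
tool_pos: [0.5342, -0.1415, 0.0885]
ee_rot: [[0.953, 0.303, -0.0], [0.303, -0.953, -0.0], [-0.0, 0.0, -1.0]]
contact_force: [0.4, -0.3, -0.5]
opening: 0.0865
```

Run:
```python
from h import *
f=grab_frame("scene")[:,:,::-1].copy(); cv2.imwrite("pics/scene5.png",f)
o=readout.get_obs();print(o["clock"],o["tool_pos"],o["contact_force"],o["opening"])
cv2.imwrite("pics/c5.png",cv2.resize(f[60:170,170:320],None,fx=5,fy=5))
```

```text
11.7 [ 0.53418832 -0.14148607  0.08855344] [-0.48660836 -0.42853302  0.09127657] 0.08679844634594494
```

View pics/c5.png

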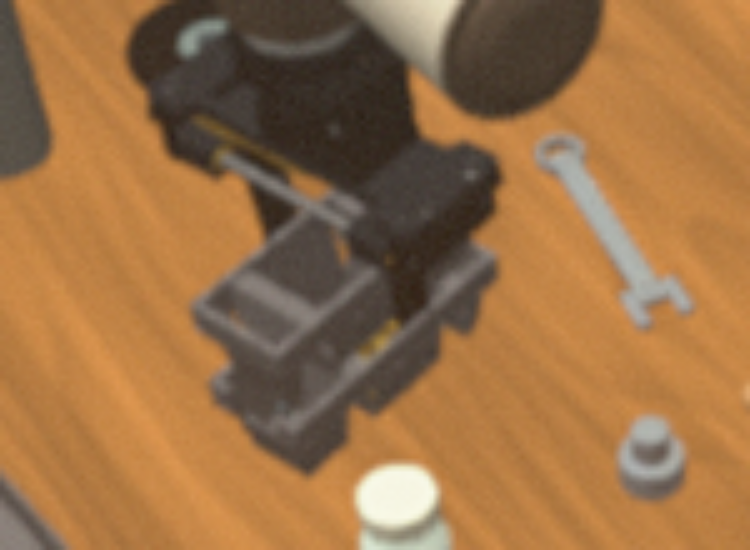

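The jaws are open and the tote stands unmoved. Now I withdraw up and aside to look.

step_arm(
  targets="0 0 0.01 0 0 0; 0 0 0.025 0 0 0; 0 0 0.045 0 0 0; 0 0 0.065 0 0 0; 0 0 0.085 0 0 0; 0 0 0.105 0 0 0; 0 0 0.125 0 0 0; 0 0 0.145 0 0 0; 0 0 0.16 0 0 0; 0 0 0.16 0 0 0",
)

```text
clock: 12.7
tool_pos: [0.5355, -0.1417, 0.2519]
ee_rot: [[0.953, 0.304, 0.006], [0.304, -0.953, -0.001], [0.006, 0.003, -1.0]]
contact_force: [1.1, -1.2, -0.2]
opening: 0.0874
```

step_arm(
  targets="0 0.03 0 0 0 0; 0 0.065 0 0 0 0; 0 0.1 0 0 0 0; 0 0.135 0 0 0 0; 0 0.17 0 0 0 0; 0 0.205 0 0 0 0; 0 0.24 0 0 0 0; 0 0.275 0 0 0 0; 0 0.31 0 0 0 0; 0 0.33 0 0 0 0; 0 0.33 0 0 0 0",
)

```text
clock: 13.8
tool_pos: [0.5337, 0.1906, 0.2475]
ee_rot: [[0.952, 0.306, -0.001], [0.306, -0.952, -0.0], [-0.001, 0.0, -1.0]]
contact_force: [-0.8, -0.6, -0.4]
opening: 0.0868
```

Run:
```python
from h import *
ims=[]
for n,(x,y) in(("scene",(185,70)),("top",(390,130))):
    f=grab_frame(n)[:,:,::-1].copy(); cv2.imwrite(f"pics/{n}6.png",f)
    raw=cv2.resize(f,None,fx=4,fy=4,interpolation=cv2.INTER_CUBIC); g=raw.copy()
    for p,z in(((.5334,-.1416,np.radians(197.6)),.06),((.5335,-.1415,np.radians(17.6)),.118)):
        q=proj(n,rim(*p,z=z)); cv2.polylines(g,[((q+.5)*64-8).astype(np.int32)],True,(0,255,255),1,cv2.LINE_AA,4)
    ims.append(np.vstack([r[y*4:(y+100)*4,x*4:(x+100)*4] for r in(raw,g)]))
cv2.imwrite("pics/f6.png",cv2.resize(np.hstack(ims),None,fx=.75,fy=.75))
print(readout.get_obs()["clock"])
```

```text
13.9
```

View pics/f6.png

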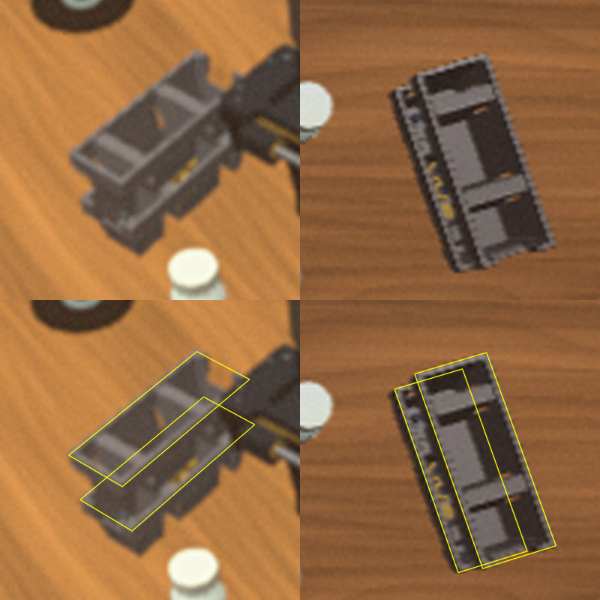

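The outline for a level stack (rim at 118 mm, centred) fits in both views, the notch lies over the plain end, and the loaded tote hasn't moved. Handing in.

```bash
python3 -c "
from workcell import *
print(job.finish_job(), readout.get_obs()['clock'])"
```

```text
the job is handed in; nothing more can be done
the job is handed in; nothing more can be done
```

The empty grey tote is stacked on the loaded tote, turned half a turn so its notched end is over the loaded tote's plain end. I handed the job in at about 13.9 s on the robot's clock, with no verdict reported.

- **Set-down:** I pinched the tote at mid-length, carried it over and lowered it in 0.5 mm steps. Contact came at about 3–5 N, with the tool at 0.089 m, the height expected for resting on the ridges. I then opened the jaws and moved the arm clear.
- **Last checks:** In both camera views, the outline of a level, centred stack fits to about a pixel (2–3 mm). The loaded tote still matches the place I measured for it at the start.
- **Small disagreement:** Before lowering, the scene view suggested the held tote was 1–2 mm short in +x, so I shifted it 1 mm. No check failed.

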